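# Slide a counting chamber under the microscope's stage clip and hold it

## Robot

A 7-joint arm with a two-finger parallel gripper is mounted at the origin on the work surface. World frame = base frame: x ahead of the robot, y to its left, z up, the work surface at z = 0. Lengths are in m, angles in rad, forces in N, time in s.
With the tool pointing down it reaches from about 0.425 to 0.875 m from the base axis. Payload 8.4 kg.
Tool frame: the origin (TCP) lies midway between the tips of the shut fingers; the grasp point (between the pads) lies 19 mm behind it (r.hold_point_z is the x of the grasp point in the tool frame, in m); x points along the fingers, y is the direction in which the jaws open and shut, and the axes are right-handed (so a half turn about x gives the same grasp; the last joint's range is limited). The gripper opens to 87 mm and grips with 3 to 60 N. Pads are 19 mm wide; open, the fingers measure 117 mm over their backs; the gripper's body (75 mm by 190 mm) begins 51 mm behind the grasp point.
Start: joints at [1.009, 0.333, 0.04, 1.465, -0.013, 1.343, -0.059], TCP at [0.29, -0.582, 0.223] pointing down, gripper open.
Joint ranges: [-2.58, 2.58], [-0.38, 2.09], [-1.3, 1.39], [0.25, 2.4], [-1.5, 4.64], [0.08, 2.09], [-2.65, 2.65]. Speed limits (rad/s): [2.22, 2.22, 2.79, 2.79, 3.14, 3.14, 3.14].

## Interface

Orientations are given as a unit quaternion [w, x, y, z].
In Python, from plant import sensors, optics, sign_off, spot_in, r gives the robot as it stands. The module is installed in compiled form; this text tells all that it offers.
- The arm moves only by the tool arm_command, never from a script. Its argument "targets" is one flat list of numbers, 7 for each row, row after row: the shift along the tool's x, y, z in cm, then the turn, a rotation vector about the tool's x, y, z in degrees, then the opening, from 0 (shut) to 1 (fully open). In form: [tx, ty, tz, ax, ay, az, gripper, tx, ty, tz, ax, ay, az, gripper, ...]. A call has 1 to 5 rows; each row shifts and turns the commanded pose from where the row before left it, along the tool's axes as they then stand; what a row does not reach is not made up. A row lasts 1/8 s, in which the tool goes at most 62.5 mm and 10.7 degrees, less where a joint would pass 70% of its speed; a pose out of reach is approached as far as the arm can. A call is refused whole if a number of a shift passes 6.25 or a number of a turn 10.7, either way. A call with a gripper value outside its range is refused whole. The fingers move at their own pace and stop on an object; the grip force is fixed at half the most. Time passes only in rows, so rows that do not move let the fingers close. It gives the time, the measured TCP pose, the force and the opening at its end, in the units of the state.
- sensors.state(): the state, without advancing time (a new reading comes with each control period).
- optics.get_image(name): name is "side" or "top"; returns the picture (480x640x3 uint8, blue, green, red); there is no depth.
- optics.camera_model(name): a dict with "fx", "fy", "cx", "cy" (pixels), "xyz" and "rotation" of the camera in the world. Camera axes: x right, y up, looking along -z (the intrinsics and any distortion apply to the point x, -y, -z); pixel columns grow to the right and rows downward; lengths in m; the calibration is good to about 2 mm. A picture is of the moment at which its call begins. camera_model takes no time and is no camera call.
- sign_off(): hands the job in, once; it reports no verdict.
Trained networks look in the newest picture that a camera, given by its name, has taken for a name from the list of things; names that differ only in an ending like _2 or _b are one class to them, and where a whole thing is asked for, a point or a joint stands for the part that bears it (a point fixed in the world has none). Each returns a list of dicts, best first, with "conf" (0 to 1); they miss things now and then, are a little off and sometimes report something else, mostly with a low value. They report only what shows in the picture. A call takes as long as a camera call.
- spot_in(camera, label): "position" ([x, y, z] in m, in the coordinates of the camera as it stood for that picture, good to about 4 mm: the middle of the surface that is visible of it).
The state is a dict: "time_s": time; "joint_pos": joint angles; "dq": joint speeds; "joint_torque": joint torques, N m; "eef_pos": TCP position; "orientation": TCP orientation; "ft_force": force on the tool from outside, world axes, zero at the start; "wrist_torque": the same for the moment, N m; "width": finger opening in m.
Only numpy, scipy, OpenCV 4.12 (cv2) and the standard library are available. Lean on these libraries where they do the work, as an engineer would, in place of code of your own. Each camera call takes 0.05 s, during which the arm holds its last target.

## Task

Take the glass counting chamber off the draining rods, lay it flat on the microscope stage in front of the spring clip, ruled face up, and slide it lengthways, straight in under the clip's turned-up lip, until the clip drags on it and the middle of the chamber lies over the light hole. Finish still gripping the chamber there, flat on the stage, so that I can tighten the clip's thumbscrew: do not let go. Leave everything else on the bench where it is.

Things in the scene. Friction and masses are not known exactly. Their poses are not given: they have to be found in the camera images.
- chamber_centre (a point): Centre (half-way up) of the glass counting chamber: clear plate 76 x 35 x 4 mm, 30 g, silvery ruled band across its middle, white frosted ends. x along its length, y across its width, z out of the ruled face. It starts level, ruled face up, across two rods, free to be gripped by its long edges at its middle, between the rods. Either end may go in first. Fingertips reaching below it would meet the stage.
- chamber: The same counting chamber as a whole; its origin is the centre of its underside, 2 mm below the point above.
- rack: Fixed draining rack: black tray 130 x 250 x 14 mm with two 8 mm steel rods along its y at x = -24 and +24 mm, tops 49 mm above its origin (centre of the tray's underside, on the bench), 40 mm clear between them; end plates at y = -118 and +118 mm. The chamber and a culture slide lie across the rods, about 110 mm apart; which is at which end varies.
- light_hole (a point): Centre of the light hole (bright yellow disc 24 mm across, metal rim) at the level of the flat top of the microscope's black stage, 185 mm above the bench. x is the way the chamber is slid in, along the clip, away from the robot; y to the lamp column; z up. The stage reaches 125 mm along x and 80 mm along y either way from this point; only the clip and its post stand on it.
- scope: Fixed white inverted microscope; origin on the bench under the light hole, axes as the light hole's. Eyepiece tube and eyepieces beyond the stage, from y = -120 to -320 mm, up to 390 mm high; lamp column beyond y = +80 mm, leaning away from the stage, up to 540 mm high, its lamp head no nearer than y = +190 mm and 380 mm up.
- clip: Sprung steel leaf clip, 14 mm wide, 1.6 mm thick. Origin: its hinge on the post, 76 mm beyond the light hole along x, 10 mm above the stage. It reaches back towards the hole: its pressing pad is 52 mm from the hinge (24 mm beyond the hole), underside 2 mm above the stage at rest. A thumbscrew 19 mm across tops the post, 27 mm above the stage.
- clip_lip (a point): Tip of the clip's turned-up lip, 6 mm beyond the light hole and 11 mm above the stage at rest; from the pad the lip rises at 32 degrees towards the robot's side. A 4 mm plate pushed along the stage lifts the lip by itself with about 5 N of push; the clip then presses it down with about 3 N and it drags with 2 to 4 N.
- well_slide: Bystander on the rods: eight-well culture slide 76 x 26 mm, 13 mm high with an orange lid; origin under its centre.
- flask: Bystander: small clear culture flask lying flat, 75 x 42 x 24 mm plus a neck with a blue cap; origin under its centre.
- dishes: Bystander: two stacked clear dishes, 60 mm across, 30 mm high; origin under the centre.
- tip_box: Bystander: pipette tip box, blue with a clear lid, 124 x 85 x 75 mm; origin under the centre.
- tally: Bystander: round steel hand tally counter, 42 mm across, 38 mm high; origin under the centre.
- spray: Bystander: white bottle with blue cap, 68 mm across, 190 mm high; origin under the centre.
- cover_box: Bystander: open yellow cover-glass box, 60 x 60 x 18 mm; origin under the centre.

How it is judged:
On the way, in this order (a step that is already met when the one before it is completed fails the run):
1. the chamber is lifted off the rods in the gripper (height (world z) of chamber_centre above 0.075 m and contact force between the fingers and chamber above 2 N), for 0.1 s.
2. the chamber lies flat on the stage, in front of the clip and not yet touching it (z of chamber_centre in the frame of light_hole between 0.0005 and 0.0045 m and angle between chamber_centre's own z axis and vertical below 0.08 rad and contact force between the fingers and chamber above 2 N and x of chamber_centre in the frame of light_hole between -0.1 and -0.025 m and contact force between chamber and clip below 0.05 N), for 0.1 s.
At the end, for the whole second after the job is handed in: Chamber still gripped (over 2 N), flat and face up on the stage (height within 2.5 mm, tilt under 0.08 rad), its middle within 7 mm of the light hole's centre, its length within 0.12 rad of the clip's direction, the clip pressing it with over 1 N, all at rest (z of chamber_centre in the frame of light_hole between 0.0005 and 0.0045 m and angle between chamber_centre's own z axis and vertical below 0.08 rad and contact force between the fingers and chamber above 2 N and linear speed of chamber below 0.02 m/s and horizontal distance between chamber_centre and light_hole below 0.007 m and angle between the x axis of chamber_centre and the x axis of light_hole, either way round below 0.12 rad and contact force between chamber and clip above 1 N); the arm keeps its last pose, push and grip.
It fails at once if the clip is forced: more than 25 N between it and the chamber (contact force between chamber and clip above 25 N).
It fails at once if one of the seven bystanders is moved by more than 30 mm (distance of any of well_slide, flask, dishes, tip_box, tally, spray, cover_box from where it was at the start of the episode above 0.03 m).
It also fails if it takes over 42 s, if anything falls off the work surface, if the arm or the gripper's body presses on something with over 40 N, if the wrist force passes 120 N, or if a joint passes its speed limit or range.

## Working session

There is one attempt and no reset: what is moved stays moved. The work goes in short steps, Python scripts to look and compute and a tool call to move; the robot and the scene stay as the last step left them, time stands still between calls to the robot, and variables do not carry over. Pictures are saved under pics/ and viewed, and the job is handed in when it is done.

Besides the shell and the picture viewer there is one more tool, called after "Request:" by a JSON object that holds its "method" and its "body", one argument or row to a line. arm_command: Moves the arm, as the interface text tells. Its arguments: {"type":"object","properties":{"targets":{"type":"array","items":{"type":"number"}}},"required":["targets"]}

```bash
mkdir -p pics; cat > h.py <<'E'
import numpy as np, cv2
from scipy.spatial.transform import Rotation as R
from plant import sensors, optics, sign_off, spot_in, r
def cam(n):
    m=optics.camera_model(n); Rm=np.array(m['rotation'],float)
    if Rm.shape!=(3,3): Rm=R.from_quat(np.r_[Rm[1:],Rm[0]]).as_matrix()
    return m,np.array(m['xyz']),Rm
def proj(n,p):
    m,t,Rm=cam(n); c=Rm.T@(np.array(p)-t); x,y,z=c[0],-c[1],-c[2]
    return np.array([m['fx']*x/z+m['cx'],m['fy']*y/z+m['cy']])
def onplane(n,uv,zw):
    m,t,Rm=cam(n); d=Rm@np.array([(uv[0]-m['cx'])/m['fx'],-(uv[1]-m['cy'])/m['fy'],-1.])
    return t+d*(zw-t[2])/d[2]
def spot(n,l,k=2):
    m,t,Rm=cam(n)
    return [(round(d['conf'],2),np.round(t+Rm@np.array(d['position']),4)) for d in spot_in(n,l)[:k]]
E
python3 - <<'E'
from h import *
for n in('side','top'):
    im=optics.get_image(n); cv2.imwrite(f'pics/{n}0.png',im); m=optics.camera_model(n); print(m)
    for l in ['chamber_centre','light_hole','clip_lip','clip','rack','well_slide']: print(n,l,spot(n,l))
s=sensors.state(); print(s); print(r.hold_point_z)
E
```

```text
{'fx': 568.3840672207294, 'fy': 568.3840672207294, 'cx': 323.78827266885287, 'cy': 241.38428990167355, 'xyz': array([0.38368667, 1.06514478, 1.14998169]), 'rotation': array([-0.05804176, -0.02936219,  0.39470819,  0.9165012 ])}
side chamber_centre [(0.9, array([0.3919, 0.1517, 0.0502])), (0.56, array([ 0.4192, -0.4623,  0.0108]))]
side light_hole [(0.57, array([0.5691, 0.1279, 0.1961]))]
side clip_lip []
side clip []
side rack [(0.77, array([0.3976, 0.2201, 0.008 ]))]
side well_slide [(0.87, array([0.4121, 0.2614, 0.0601]))]
{'fx': 464.4929897057394, 'fy': 464.4929897057394, 'cx': 316.1041374900668, 'cy': 233.0463895462792, 'xyz': array([ 0.44480954, -0.00333438,  1.19401106]), 'rotation': array([-0.7007584 , -0.03230692,  0.01949758,  0.71240001])}
top chamber_centre [(0.71, array([0.3946, 0.1435, 0.0521])), (0.6, array([ 0.387 , -0.356 ,  0.0282]))]
top light_hole [(0.78, array([0.5706, 0.042 , 0.1983]))]
top clip_lip [(0.45, array([0.5987, 0.0208, 0.1949]))]
top clip [(0.76, array([0.6005, 0.024 , 0.1964]))]
top rack [(0.9, array([0.3979, 0.2102, 0.0077])), (0.28, array([ 0.3861, -0.3571,  0.0259]))]
top well_slide [(0.58, array([0.4079, 0.2598, 0.0584]))]
{'time_s': 0.7, 'joint_pos': array([ 1.00880162,  0.33317443,  0.03990236,  1.46539849, -0.01338835,
        1.34328975, -0.05852594]), 'dq': array([-0.00024893,  0.00047296,  0.00074654,  0.00209757, -0.00056112,
        0.0019601 ,  0.00071833]), 'joint_torque': array([-1.24049024e-03, -6.55970836e+01,  1.33209866e+00, -4.04006660e+01,
       -5.99451503e-02,  3.46007966e-02,  3.86235581e-05]), 'eef_pos': array([ 0.29016692, -0.58161314,  0.2225632 ]), 'orientation': array([-0.16214593, -0.68826313, -0.16214814,  0.68826633]), 'ft_force': array([-0.0648387 , -0.78599866, -0.61933595]), 'wrist_torque': array([-0.01303641,  0.02036561,  0.00155044]), 'width': 0.08704607309388608}
-0.0187
```

View pics/top0.png

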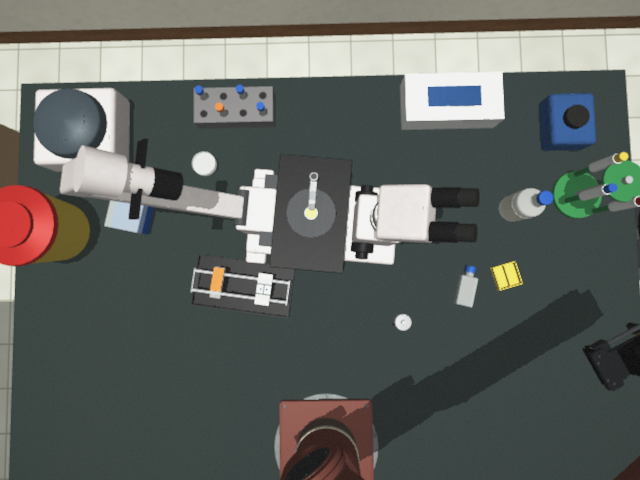

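View pics/side0.png

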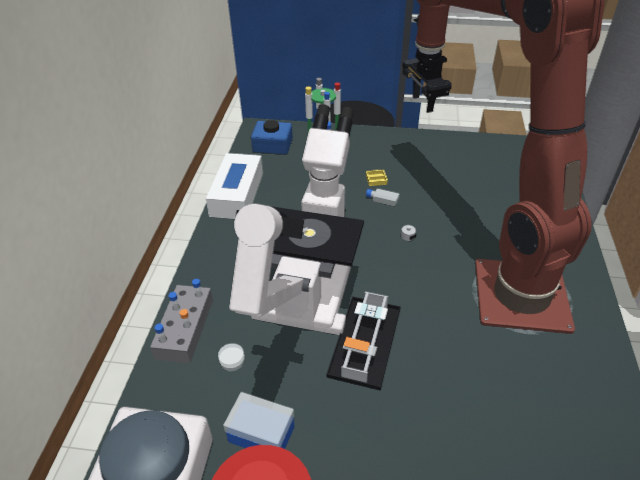

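The top view shows the light hole at about (311,213), the clip running up from it to (313,176), and the chamber at about (264,289). The orange-lidded slide is at (217,282). I'll zoom in to get precise points.

```bash
python3 - <<'E'
from h import *
t=cv2.imread('pics/top0.png'); s=cv2.imread('pics/side0.png')
a=cv2.resize(t[140:330,180:380],None,fx=4,fy=4,interpolation=cv2.INTER_CUBIC)[:, :]
cv2.imwrite('pics/tz.png',cv2.resize(t[150:325,180:380],(800,700))[:600])
cv2.imwrite('pics/tzr.png',cv2.resize(t[250:325,185:300],None,fx=6,fy=6,interpolation=cv2.INTER_CUBIC))
cv2.imwrite('pics/tzs.png',cv2.resize(t[150:275,265:365],None,fx=4.8,fy=4.8,interpolation=cv2.INTER_CUBIC))
cv2.imwrite('pics/szr.png',cv2.resize(s[190:390,230:410],None,fx=3,fy=3,interpolation=cv2.INTER_CUBIC))
E
```

```text
(no output)
```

View pics/tzr.png

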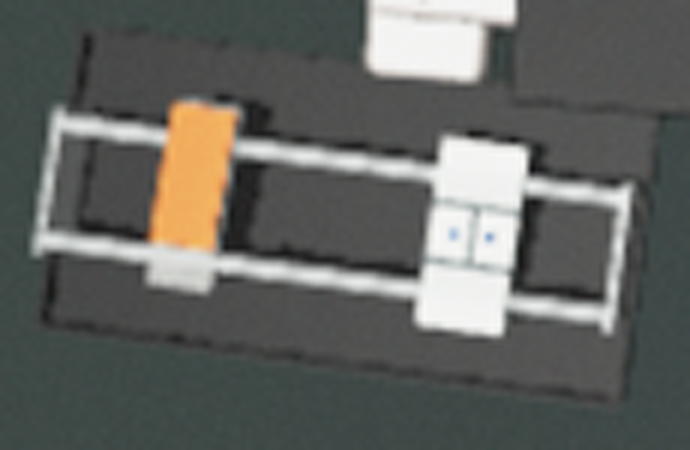

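View pics/tzs.png

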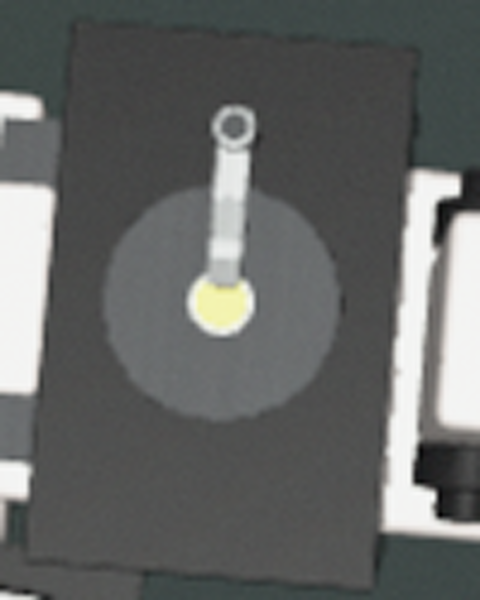

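View pics/szr.png

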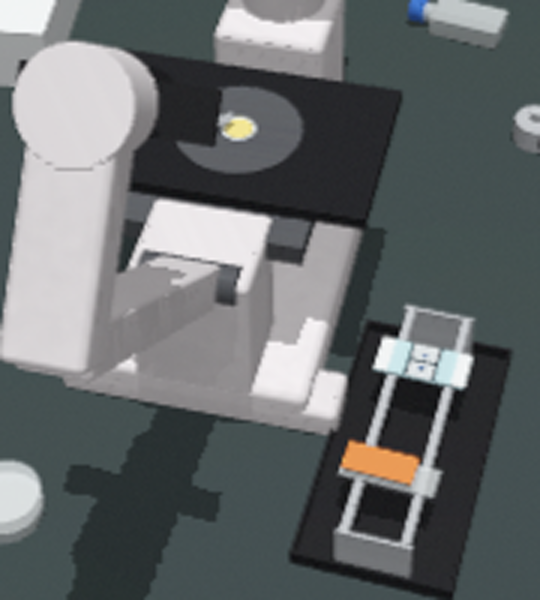

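```bash
cat > m.py <<'E'
from h import *
def f(o,s,p): return [(p[0]+.5)/s-.5+o[0],(p[1]+.5)/s-.5+o[1]]
P=lambda o,s,p,z: onplane('top',f(o,s,p),z)
A=[P((185,250),6,p,.053) for p in[(438,135),(528,145),(505,335),(417,327)]]
print('chamber',np.round(A,4),np.mean(A,0)); d=(A[0]+A[1]-A[2]-A[3]); print('yaw',np.degrees(np.arctan2(d[1],d[0])),np.linalg.norm(d)/2)
w=A[0]-A[1]+A[3]-A[2]; print('wid',np.linalg.norm(w)/2,np.degrees(np.arctan2(w[1],w[0])))
rod=[P((185,250),6,p,.049) for p in[(60,122),(630,190),(610,318),(40,245)]]; print('rods',np.round(rod,4))
h=P((265,150),4.8,(221,303),.185);k=P((265,150),4.8,(233,127),.212)
print('hole',h,'screw',k,np.linalg.norm((k-h)[:2]),np.degrees(np.arctan2((k-h)[1],(k-h)[0])))
S=[P((265,150),4.8,p,.185) for p in[(77,22),(417,47),(372,588),(27,562)]]
print('stage',np.round(S,4),np.mean(S,0)); d=S[0]+S[1]-S[2]-S[3]; print(np.degrees(np.arctan2(d[1],d[0])),np.linalg.norm(d)/2)
w=S[0]-S[1]+S[3]-S[2]; print(np.degrees(np.arctan2(w[1],w[0])),np.linalg.norm(w)/2)
# side
hs=onplane('side',[(239+.5)/3-.5+230,(128+.5)/3-.5+190],.185); cs=onplane('side',[(424+.5)/3-.5+230,(362+.5)/3-.5+190],.053)
print('side hole',hs,'chamber',cs)
s=sensors.state();q=s['orientation'];print(R.from_quat(np.r_[q[1:],q[0]]).as_matrix().round(3))
E
python3 m.py
```

```text
chamber [[0.4352 0.1618 0.053 ]
 [0.4305 0.125  0.053 ]
 [0.3537 0.135  0.053 ]
 [0.3574 0.1709 0.053 ]] [0.39419527 0.14819293 0.053     ]
yaw -7.057335216116581 0.0778856222044126
wid 0.036593916581367035 83.41914751804997
rods [[0.4429 0.3184 0.049 ]
 [0.4115 0.0838 0.049 ]
 [0.3596 0.0925 0.049 ]
 [0.3927 0.3264 0.049 ]]
hole [0.5637703  0.02560114 0.185     ] screw [0.63940043 0.018298   0.212     ] 0.07598191408715282 -5.515605414779539
stage [[ 0.695   0.0899  0.185 ]
 [ 0.6802 -0.0661  0.185 ]
 [ 0.4334 -0.0405  0.185 ]
 [ 0.4475  0.1151  0.185 ]] [0.56404032 0.02462324 0.185     ]
-5.85622694076356 0.24846990313023773
84.68930095878443 0.156499189115699
side hole [0.56410082 0.02474895 0.185     ] chamber [0.3938508  0.14832316 0.053     ]
[[-0.     0.446 -0.895]
 [ 0.    -0.895 -0.446]
 [-1.    -0.     0.   ]]
```

```bash
cat > plan.py <<'E'
from h import *
# usage: plan(list of (x,y,z,yaw_of_tool_y deg), grip)
def Rt(yaw):
    a=np.radians(yaw); x=np.array([0,0,-1.]); y=np.array([np.cos(a),np.sin(a),0]); return np.c_[x,y,np.cross(x,y)]
def cur():
    s=sensors.state(); q=s['orientation']; return np.array(s['eef_pos']),R.from_quat(np.r_[q[1:],q[0]]).as_matrix()
def plan(wps,g,start=None,dmax=.055,amax=9,dec=1):
    p,Rm=cur() if start is None else start
    rows=[]
    for w in wps:
        T=np.array(w[:3]); Rg=Rt(w[3])
        n=int(np.ceil(max(np.linalg.norm(T-p)/dmax,np.degrees(R.from_matrix(Rm.T@Rg).magnitude())/amax,1)))
        for i in range(n):
            dp=(T-p)/(n-i); rv=R.from_matrix(Rm.T@Rg).as_rotvec()/(n-i)
            t=np.round(Rm.T@dp*100,dec); a=np.round(np.degrees(rv),dec)
            rows.append([*t,*a,g]); p=p+Rm@t/100; Rm=Rm@R.from_rotvec(np.radians(a)).as_matrix()
    for i in range(0,len(rows),5): print('[',', '.join(f'{v:g}' for r_ in rows[i:i+5] for v in (np.array(r_)+0.)),']')
    print('end',p.round(4)); return p,Rm
E
python3 - <<'E'
from plan import *
plan([(.30,-.56,.46,-65),(.50,-.15,.46,-82),(.44,.13,.46,-97),(.394,.148,.40,-97)],1)
E
```

```text
[ -4.7, -0.3, -0.4, 0.3, 0, 0, 1, -4.8, -0.3, -0.4, 0.3, 0, 0, 1, -4.7, -0.3, -0.3, 0.3, 0, 0, 1, -4.8, -0.3, -0.4, 0.3, 0, 0, 1, -4.7, -0.3, -0.3, 0.3, 0, 0, 1 ]
[ 0, -3.2, -3.9, 1.9, 0, 0, 1, 0, -3.3, -3.8, 1.9, 0, 0, 1, 0, -3.4, -3.7, 1.9, 0, 0, 1, 0, -3.6, -3.6, 1.9, 0, 0, 1, 0, -3.7, -3.5, 1.9, 0, 0, 1 ]
[ 0, -3.8, -3.4, 1.9, 0, 0, 1, 0, -3.9, -3.3, 1.9, 0, 0, 1, 0, -4, -3.1, 1.9, 0, 0, 1, 0, -4.1, -3, 1.8, 0, 0, 1, 0, -4.8, 0.3, 2.5, 0, 0, 1 ]
[ 0, -4.7, 0.6, 2.5, 0, 0, 1, 0, -4.7, 0.8, 2.5, 0, 0, 1, 0, -4.7, 1, 2.5, 0, 0, 1, 0, -4.6, 1.1, 2.5, 0, 0, 1, 0, -4.6, 1.4, 2.5, 0, 0, 1 ]
[ 3, -0.6, 2.4, 0, 0, 0, 1, 3, -0.7, 2.4, 0, 0, 0, 1 ]
end [0.3936 0.1484 0.3996]
```

Request:
{"method": "arm_command", "body": {
  "targets": [-4.7, -0.3, -0.4, 0.3, 0, 0, 1, -4.8, -0.3, -0.4, 0.3, 0, 0, 1, -4.7, -0.3, -0.3, 0.3, 0, 0, 1, -4.8, -0.3, -0.4, 0.3, 0, 0, 1, -4.7, -0.3, -0.3, 0.3, 0, 0, 1]
}}

```text
time_s: 1.32
eef_pos: [0.2998, -0.5599, 0.4614]
orientation: [0.153, 0.69, 0.153, -0.69]
ft_force: [-0.3, -0.4, 0.8]
width: 0.0872
```

Request:
{"method": "arm_command", "body": {
  "targets": [0, -3.2, -3.9, 1.9, 0, 0, 1, 0, -3.3, -3.8, 1.9, 0, 0, 1, 0, -3.4, -3.7, 1.9, 0, 0, 1, 0, -3.6, -3.6, 1.9, 0, 0, 1, 0, -3.7, -3.5, 1.9, 0, 0, 1]
}}

```text
time_s: 1.95
eef_pos: [0.4107, -0.3311, 0.4598]
orientation: [0.095, 0.701, 0.095, -0.701]
ft_force: [0.4, 0.1, -0.2]
width: 0.0874
```

Request:
{"method": "arm_command", "body": {
  "targets": [0, -3.8, -3.4, 1.9, 0, 0, 1, 0, -3.9, -3.3, 1.9, 0, 0, 1, 0, -4, -3.1, 1.9, 0, 0, 1, 0, -4.1, -3, 1.8, 0, 0, 1, 0, -4.8, 0.3, 2.5, 0, 0, 1]
}}

```text
time_s: 2.58
eef_pos: [0.4918, -0.1013, 0.4585]
orientation: [-0.034, -0.706, -0.034, 0.707]
ft_force: [-0.6, 0.8, 0.0]
width: 0.087
```

Request:
{"method": "arm_command", "body": {
  "targets": [0, -4.7, 0.6, 2.5, 0, 0, 1, 0, -4.7, 0.8, 2.5, 0, 0, 1, 0, -4.7, 1, 2.5, 0, 0, 1, 0, -4.6, 1.1, 2.5, 0, 0, 1, 0, -4.6, 1.4, 2.5, 0, 0, 1]
}}

```text
time_s: 3.2
eef_pos: [0.4391, 0.1311, 0.4598]
orientation: [-0.044, 0.706, -0.044, -0.706]
ft_force: [1.4, 0.9, -0.5]
width: 0.0871
```

Request:
{"method": "arm_command", "body": {
  "targets": [3, -0.6, 2.4, 0, 0, 0, 1, 3, -0.7, 2.4, 0, 0, 0, 1, 0, 0, 0, 0, 0, 0, 1]
}}

```text
time_s: 3.58
eef_pos: [0.3917, 0.1489, 0.3983]
orientation: [0.042, -0.705, 0.043, 0.706]
ft_force: [0.9, -1.0, -0.2]
width: 0.0872
```

```bash
python3 - <<'E'
from plan import *
s=sensors.state(); print(s['joint_pos'].round(3)); print(cur())
for n in('side','top'): cv2.imwrite(f'pics/{n}1.png',optics.get_image(n))
plan([(.394,.1483,.12,-97),(.394,.1483,.06,-97),(.394,.1483,.050,-97)],1,dec=2)
E
```

```text
[ 0.215 -0.172 -0.57   1.634 -0.092  1.655 -2.046]
(array([0.39170212, 0.14887681, 0.39832807]), array([[-0.00154241, -0.1199338 , -0.99278069],
       [-0.00166405, -0.99278019,  0.11993633],
       [-0.99999743,  0.00183703,  0.0013317 ]]))
[ 4.67, 0, 0.01, 0, -0.01, 0, 1, 4.67, 0, 0, 0, -0.01, 0, 1, 4.67, -0.01, 0.01, 0, -0.01, 0, 1, 4.68, 0, 0, 0, -0.02, 0, 1, 4.67, -0.01, 0, 0, -0.01, 0, 1 ]
[ 4.68, 0, 0, -0.01, -0.02, 0, 1, 3, 0, 0, 0, 0, 0, 1, 3, 0, 0, 0, 0, 0, 1, 1, 0, 0, 0, 0, 0, 1 ]
end [0.394  0.1483 0.05  ]
```

View pics/side1.png

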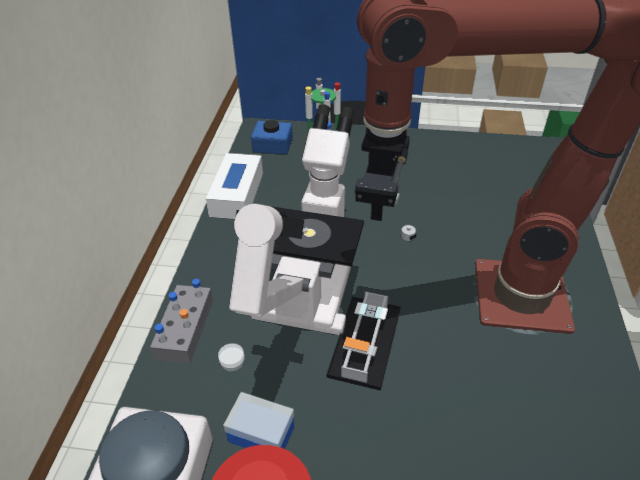

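The side view shows the gripper hanging clear above the rack at about (378,200). I'll descend with the jaws part closed, because the rack end plate is close to the fingers.

Request:
{"method": "arm_command", "body": {
  "targets": [4.7, 0, 0, 0, 0, 0, 0.7, 4.7, 0, 0, 0, 0, 0, 0.7, 4.7, 0, 0, 0, 0, 0, 0.7, 4.7, 0, 0, 0, 0, 0, 0.7, 4.7, 0, 0, 0, 0, 0, 0.7]
}}

```text
time_s: 4.3
eef_pos: [0.3953, 0.1483, 0.1643]
orientation: [-0.044, 0.706, -0.043, -0.705]
ft_force: [0.9, 1.1, 0.4]
width: 0.0615
```

Request:
{"method": "arm_command", "body": {
  "targets": [4.7, 0, 0, 0, 0, 0, 0.7, 2, 0, 0, 0, 0, 0, 0.7, 0, 0, 0, 0, 0, 0, 0.7]
}}

```text
time_s: 4.68
eef_pos: [0.394, 0.1482, 0.0971]
orientation: [0.043, -0.705, 0.043, 0.707]
ft_force: [1.1, 0.8, 0.7]
width: 0.0608
```

```bash
python3 - <<'E'
from plan import *
s=sensors.state(); print(s['joint_pos'].round(3),s['ft_force'],s['width']); print(cur())
for n in('side','top'): cv2.imwrite(f'pics/{n}2.png',optics.get_image(n))
i=cv2.imread('pics/side2.png'); cv2.imwrite('pics/side2z.png',cv2.resize(i[230:400,290:430],None,fx=3.5,fy=3.5,interpolation=cv2.INTER_CUBIC))
plan([(.394,.1483,.06,-97),(.394,.1483,.050,-97)],1,dec=2)
E
```

```text
[ 0.186  0.013 -0.644  2.115  0.008  1.018 -2.155] [1.09172053 0.841159   0.67404157] 0.06080734229937815
(array([0.39397637, 0.14822624, 0.09711562]), array([[-2.12336469e-03, -1.22295601e-01, -9.92491450e-01],
       [ 5.78805743e-04, -9.92493671e-01,  1.22294636e-01],
       [-9.99997578e-01, -3.14783638e-04,  2.17821141e-03]]))
[ 3.88, 0.06, 0.1, -0.01, -0.06, 0.07, 1, 1, 0, 0, 0, 0, 0, 1 ]
end [0.394  0.1483 0.05  ]
```

View pics/side2z.png

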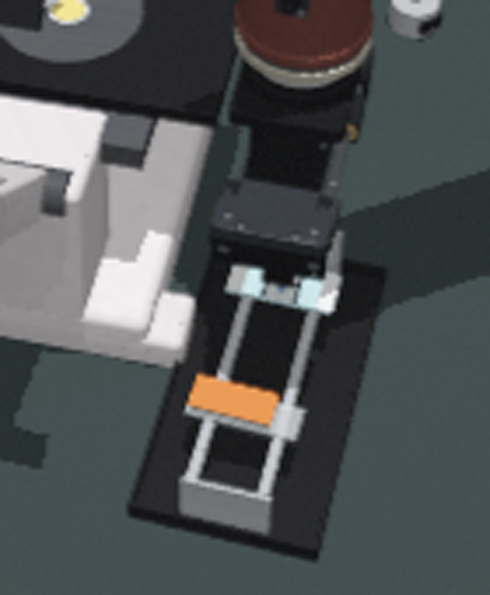

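Request:
{"method": "arm_command", "body": {
  "targets": [2.0, 0, 0, 0, 0, 0, 0.7, 1.7, 0, 0, 0, 0, 0, 0.7, 0.5, 0, 0, 0, 0, 0, 0.7, 0.3, 0, 0, 0, 0, 0, 0.7, 0, 0, 0, 0, 0, 0, 0.7]
}}

```text
time_s: 5.4
eef_pos: [0.3942, 0.1486, 0.0532]
orientation: [-0.043, 0.706, -0.043, -0.705]
ft_force: [0.6, 0.8, 0.5]
width: 0.0608
```

```bash
python3 - <<'E'
from plan import *
s=sensors.state(); print(s['joint_pos'].round(3),s['ft_force'],s['width']); print(cur())
E
```

```text
[ 0.171  0.084 -0.65   2.159  0.065  0.915 -2.209] [0.61605124 0.84210795 0.46805412] 0.06079799402943502
(array([0.39419115, 0.14855168, 0.05322336]), array([[ 9.98814478e-04, -1.21788957e-01, -9.92555516e-01],
       [ 2.63121112e-04, -9.92555945e-01,  1.21789274e-01],
       [-9.99999467e-01, -3.82807202e-04, -9.59334002e-04]]))
```

Request:
{"method": "arm_command", "body": {
  "targets": [0.3, 0, 0, 0, 0, 0, 0.7, 0, 0, 0, 0, 0, 0, 0.7]
}}

```text
time_s: 5.65
eef_pos: [0.3937, 0.1484, 0.0496]
orientation: [-0.043, 0.706, -0.043, -0.706]
ft_force: [0.1, 0.6, 0.2]
width: 0.0609
```

Request:
{"method": "arm_command", "body": {
  "targets": [0, 0, 0, 0, 0, 0, 0.7]
}}

```text
time_s: 5.78
eef_pos: [0.3937, 0.1484, 0.0497]
orientation: [-0.043, 0.706, -0.043, -0.706]
ft_force: [-0.2, 0.4, -0.9]
width: 0.061
```

Request:
{"method": "arm_command", "body": {
  "targets": [0, 0, 0, 0, 0, 0, 0.7]
}}

```text
time_s: 5.9
eef_pos: [0.3937, 0.1484, 0.0496]
orientation: [-0.043, 0.706, -0.043, -0.706]
ft_force: [-0.4, -0.5, 0.3]
width: 0.0607
```

Request:
{"method": "arm_command", "body": {
  "targets": [-0.05, 0, 0, 0, 0, 0, 0, 0, 0, 0, 0, 0, 0, 0, 0, 0, 0, 0, 0, 0, 0, 0, 0, 0, 0, 0, 0, 0, 0, 0, 0, 0, 0, 0, 0]
}}

```text
time_s: 6.52
eef_pos: [0.3936, 0.1484, 0.0501]
orientation: [0.043, -0.706, 0.043, 0.706]
ft_force: [0.0, -0.5, -0.0]
width: 0.0339
```

Request:
{"method": "arm_command", "body": {
  "targets": [-0.5, 0, 0, 0, 0, 0, 0, -2, 0, 0, 0, 0, 0, 0, -3, 0, 0, 0, 0, 0, 0]
}}

```text
time_s: 6.9
eef_pos: [0.3929, 0.1483, 0.1054]
orientation: [0.043, -0.705, 0.043, 0.706]
ft_force: [-0.0, -0.3, 0.9]
width: 0.0342
```

```bash
python3 - <<'E'
from plan import *
s=sensors.state(); print(s['joint_pos'].round(3),s['ft_force'],s['width']); print(cur())
for n in('side','top'): cv2.imwrite(f'pics/{n}3.png',optics.get_image(n))
i=cv2.imread('pics/side3.png'); cv2.imwrite('pics/side3z.png',cv2.resize(i[230:400,290:430],None,fx=3.5,fy=3.5,interpolation=cv2.INTER_CUBIC))
E
```

```text
[ 1.920e-01 -1.000e-03 -6.470e-01  2.108e+00 -2.000e-03  1.036e+00
 -2.147e+00] [-0.04555755 -0.28774508  0.90247228] 0.034202283684833794
(array([0.39294693, 0.14830306, 0.10540008]), array([[-1.66839164e-03, -1.21362787e-01, -9.92606816e-01],
       [-5.03331616e-05, -9.92608186e-01,  1.21363039e-01],
       [-9.99998607e-01,  2.52442119e-04,  1.64995062e-03]]))
```

View pics/side3z.png

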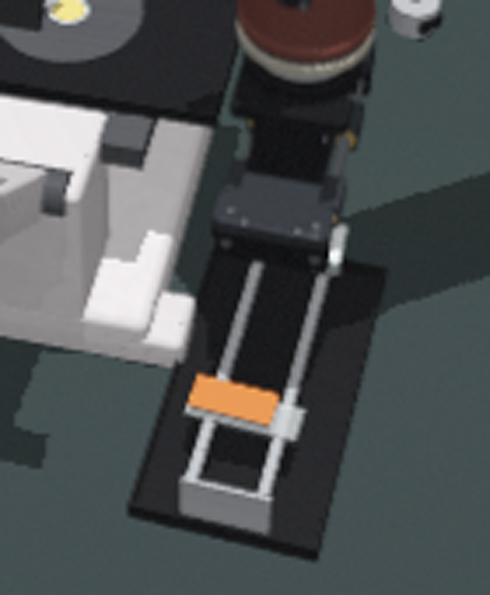

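The chamber is in the jaws (width 34 mm), the rods are empty where it lay, and the bystanders haven't moved. I'll lift straight up, then cross to 55 mm in front of the hole.

```bash
python3 - <<'E'
from plan import *
plan([(.393,.1483,.27,-96.5),(.5092,.0304,.235,-95.6),(.5092,.0304,.205,-95.6)],0,dmax=.04,dec=1)
E
```

```text
[ -3.2, 0, 0, -0.1, -0.1, 0, 0, -3.3, 0, 0, -0.1, 0, 0, 0, -3.2, 0, 0.1, -0.1, -0.1, 0, 0, -3.3, 0, 0, -0.1, 0, 0, 0, -3.2, 0.1, 0.1, -0.1, -0.1, 0.1, 0 ]
[ 0.7, 2.1, -2.6, -0.2, 0, 0, 0, 0.7, 2.1, -2.6, -0.2, 0, 0, 0, 0.7, 2.1, -2.5, -0.2, 0, 0, 0, 0.7, 2.1, -2.6, -0.1, 0, 0, 0, 0.7, 2.1, -2.5, -0.2, 0, 0, 0 ]
[ 3, 0, 0, 0, 0, 0, 0 ]
end [0.509  0.0302 0.2049]
```

Request:
{"method": "arm_command", "body": {
  "targets": [-3.2, 0, 0, -0.1, -0.1, 0, 0, -3.3, 0, 0, -0.1, 0, 0, 0, -3.2, 0, 0.1, -0.1, -0.1, 0, 0, -3.3, 0, 0, -0.1, 0, 0, 0, -3.2, 0, 0.1, -0.1, 0, 0, 0]
}}

```text
time_s: 7.62
eef_pos: [0.3918, 0.1485, 0.2678]
orientation: [0.04, -0.705, 0.04, 0.707]
ft_force: [0.3, 0.2, -0.8]
width: 0.0342
```

Request:
{"method": "arm_command", "body": {
  "targets": [0.7, 2.1, -2.6, -0.2, 0, 0, 0, 0.7, 2.1, -2.6, -0.2, 0, 0, 0, 0.7, 2.1, -2.5, -0.2, 0, 0, 0, 0.7, 2.1, -2.6, -0.1, 0, 0, 0, 0.7, 2.1, -2.5, -0.2, 0, 0, 0]
}}

```text
time_s: 8.25
eef_pos: [0.5085, 0.0297, 0.2308]
orientation: [0.034, -0.705, 0.034, 0.708]
ft_force: [-0.4, 0.5, -0.7]
width: 0.0342
```

Request:
{"method": "arm_command", "body": {
  "targets": [2, 0, 0, 0, 0, 0, 0, 0, 0, 0, 0, 0, 0, 0, 0, 0, 0, 0, 0, 0, 0]
}}

```text
time_s: 8.62
eef_pos: [0.5079, 0.031, 0.2121]
orientation: [0.034, -0.705, 0.034, 0.707]
ft_force: [-0.4, -0.1, -0.1]
width: 0.0342
```

```bash
python3 - <<'E'
from plan import *
s=sensors.state(); print(s['joint_pos'].round(3),s['ft_force'],s['width']); print(cur())
for n in('side','top'): cv2.imwrite(f'pics/{n}4.png',optics.get_image(n)); print(spot(n,'chamber_centre'))
i=cv2.imread('pics/side4.png'); cv2.imwrite('pics/side4z.png',cv2.resize(i[190:290,260:390],None,fx=6,fy=6,interpolation=cv2.INTER_CUBIC))
i=cv2.imread('pics/top4.png'); cv2.imwrite('pics/top4z.png',cv2.resize(i[150:275,250:365],None,fx=4.8,fy=4.8,interpolation=cv2.INTER_CUBIC))
plan([(.5092,.0304,.1865,-95.6)],0,dmax=.04,dec=2)
E
```

```text
[ 0.312  0.085 -0.482  1.794  0.04   1.276 -1.848] [-0.35094502 -0.14131059 -0.05454156] 0.034245146267292324
(array([0.50785727, 0.0310048 , 0.21207096]), array([[-3.25787967e-03, -9.66909131e-02, -9.95309125e-01],
       [ 4.65946473e-04, -9.95314445e-01,  9.66899049e-02],
       [-9.99994585e-01, -1.48756701e-04,  3.28766749e-03]]))
[(0.67, array([0.4801, 0.0465, 0.2084]))]
[(0.19, array([ 0.3089, -0.1925,  0.027 ]))]
[ 2.59, 0.04, -0.12, 0.04, 0.13, 0, 0 ]
end [0.5092 0.0304 0.1865]
```

View pics/side4z.png

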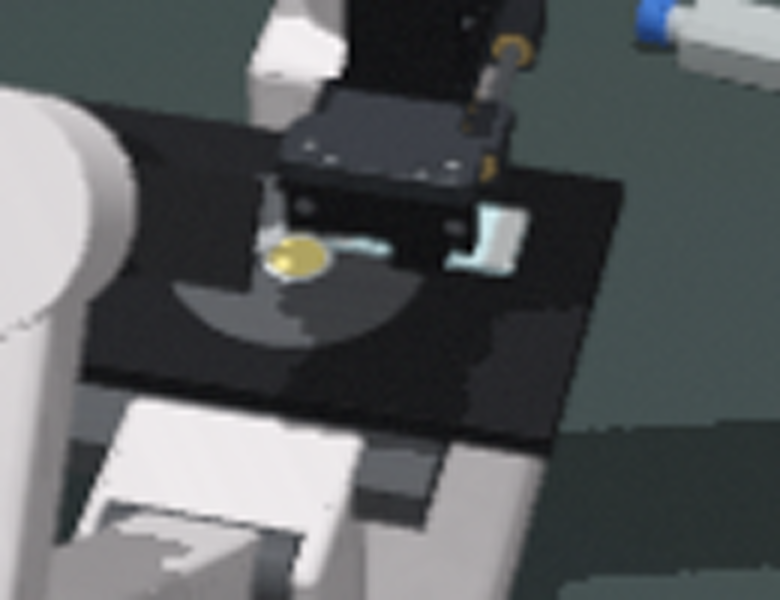

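View pics/top4z.png

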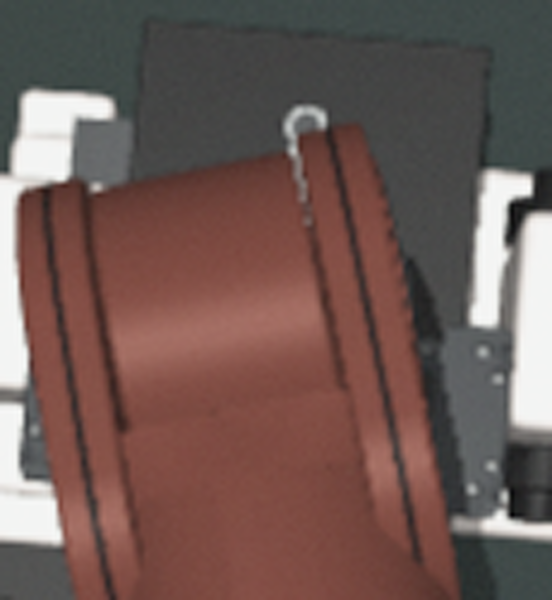

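The top view is blocked by the wrist. The side crop shows the chamber in the jaws, near end at about (500,240) and far end by the hole rim at (330,245). I'll overlay the expected outline to check for tilt.

```bash
cat > ov.py <<'E'
from plan import *
def overlay(src,dst,crop=(190,290,260,390),f=6,off=0.,cam_='side',mark=None):
    p,Rm=cur(); i=cv2.imread(src); a,b,c,d=crop
    z=cv2.resize(i[a:b,c:d],None,fx=f,fy=f,interpolation=cv2.INTER_CUBIC)
    X=-Rm[:,2];Y=-Rm[:,1];Z=-Rm[:,0]
    for h,col in((-.001,(0,255,0)),(.003,(0,0,255))):
        pts=[]
        for sx,sy in((1,1),(1,-1),(-1,-1),(-1,1)):
            u=proj(cam_,p+X*(.038*sx+off)+Y*.0175*sy+Z*h); pts.append([(u[0]-c+.5)*f-.5,(u[1]-a+.5)*f-.5])
        cv2.polylines(z,[np.round(pts).astype(np.int32)],True,col,1)
    cv2.imwrite(dst,z)
E
python3 -c "
from ov import *
overlay('pics/side4.png','pics/ov4.png')"
```

```text
(no output)
```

View pics/ov4.png

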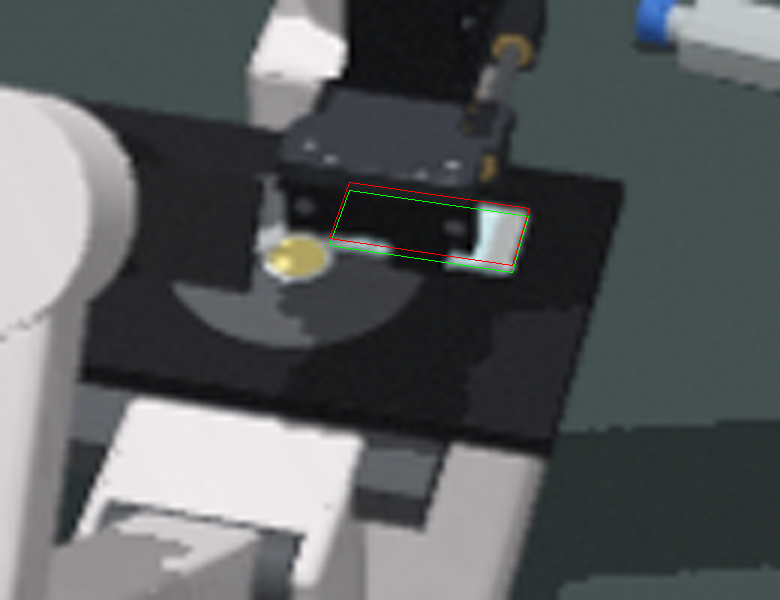

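The outline matches to within 1–2 mm and shows no tilt. I'll lower the chamber towards the stage.

Request:
{"method": "arm_command", "body": {
  "targets": [1.5, 0, -0.1, 0, 0.1, 0, 0, 0.7, 0, 0, 0, 0, 0, 0, 0, 0, 0, 0, 0, 0, 0, 0, 0, 0, 0, 0, 0, 0]
}}

```text
time_s: 9.32
eef_pos: [0.5089, 0.0305, 0.1897]
orientation: [0.035, -0.706, 0.034, 0.707]
ft_force: [0.0, -0.3, 0.6]
width: 0.0335
```

Request:
{"method": "arm_command", "body": {
  "targets": [0, 0, 0, 0, 0, 0, 0, 0, 0, 0, 0, 0, 0, 0]
}}

```text
time_s: 9.57
eef_pos: [0.5089, 0.0305, 0.1899]
orientation: [0.035, -0.706, 0.034, 0.707]
ft_force: [1.1, 0.6, 0.2]
width: 0.0339
```

Request:
{"method": "arm_command", "body": {
  "targets": [0.25, 0, 0, 0, 0, 0, 0, 0, 0, 0, 0, 0, 0, 0]
}}

```text
time_s: 9.82
eef_pos: [0.5087, 0.0305, 0.1869]
orientation: [0.035, -0.706, 0.034, 0.707]
ft_force: [-0.8, 0.3, -0.2]
width: 0.0341
```

Request:
{"method": "arm_command", "body": {
  "targets": [0.1, 0, 0, 0, 0, 0, 0, 0, 0, 0, 0, 0, 0, 0]
}}

```text
time_s: 10.07
eef_pos: [0.5089, 0.0305, 0.1861]
orientation: [0.035, -0.706, 0.034, 0.707]
ft_force: [0.4, 0.2, -0.4]
width: 0.0337
```

Request:
{"method": "arm_command", "body": {
  "targets": [0.05, 0, 0, 0, 0, 0, 0, 0, 0, 0, 0, 0, 0, 0]
}}

```text
time_s: 10.32
eef_pos: [0.509, 0.0305, 0.1861]
orientation: [0.034, -0.706, 0.034, 0.707]
ft_force: [-1.2, -0.0, 4.9]
width: 0.0344
```

Request:
{"method": "arm_command", "body": {
  "targets": [0.03, 0, 0, 0, 0, 0, 0, 0, 0, 0, 0, 0, 0, 0]
}}

```text
time_s: 10.58
eef_pos: [0.5091, 0.0306, 0.1861]
orientation: [0.035, -0.706, 0.034, 0.707]
ft_force: [-1.9, -0.8, 7.6]
width: 0.0341
```

```bash
python3 - <<'E'
from ov import *
s=sensors.state(); print(s['ft_force'],s['wrist_torque'],s['width'],cur())
cv2.imwrite('pics/side5.png',optics.get_image('side')); overlay('pics/side5.png','pics/ov5.png')
print(sensors.state()['ft_force'],sensors.state()['wrist_torque'],cur()[0])
E
```

```text
[-1.87037484 -0.82004434  7.59423353] [-0.03218801  0.51136446  0.01216781] 0.03410783506985367 (array([0.50910981, 0.03055974, 0.1860664 ]), array([[-8.30829952e-04, -9.74087663e-02, -9.95244112e-01],
       [ 1.78638893e-04, -9.95244454e-01,  9.74086506e-02],
       [-9.99999639e-01, -9.68592815e-05,  8.44279896e-04]]))
[-2.22611377 -0.48872744  6.97029198] [-0.00579469  0.59925854 -0.05305488] [0.50909295 0.03052694 0.18603589]
```

View pics/ov5.png

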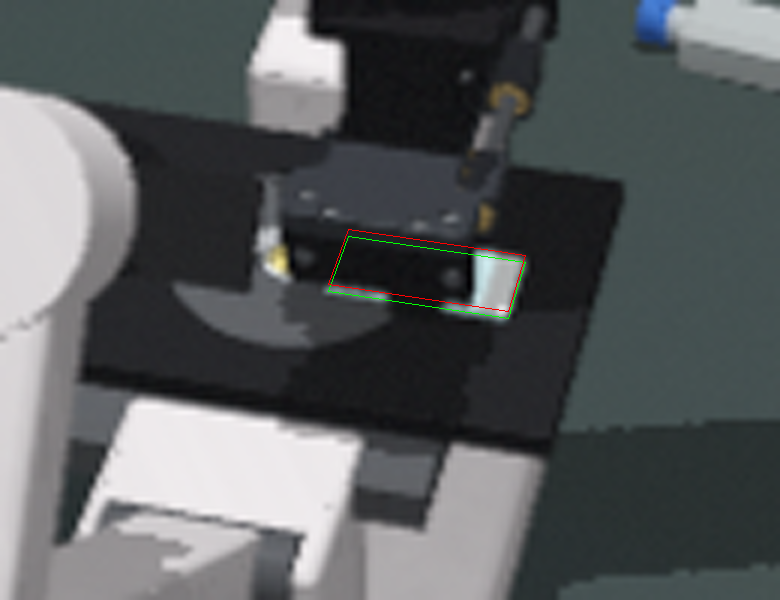

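The chamber lies flat on the stage with about 7 N down, which matches the known stage height. The target is 55 mm ahead along the clip with no sideways error, so I'll slide it, slowly for the clip entry.

Request:
{"method": "arm_command", "body": {
  "targets": [-0.02, 0, -0.6, 0, 0, 0, 0, 0, 0, -0.7, 0, 0, 0, 0, 0, 0, -0.7, 0, 0, 0, 0, 0, 0, -0.6, 0, 0, 0, 0, 0, 0, -0.4, 0, 0, 0, 0]
}}

```text
time_s: 11.25
eef_pos: [0.5392, 0.0278, 0.1861]
orientation: [0.035, -0.706, 0.034, 0.707]
ft_force: [-2.0, -0.6, 7.1]
width: 0.034
```

Request:
{"method": "arm_command", "body": {
  "targets": [0, 0, -0.3, 0, 0, 0, 0, 0, 0, 0, 0, 0, 0, 0]
}}

```text
time_s: 11.5
eef_pos: [0.5424, 0.0274, 0.1861]
orientation: [0.035, -0.706, 0.034, 0.706]
ft_force: [-0.8, 0.2, 5.9]
width: 0.0337
```

```bash
cat > st.py <<'E'
from ov import *
import sys
n=sys.argv[1]
cv2.imwrite(f'pics/side{n}.png',optics.get_image('side')); overlay(f'pics/side{n}.png',f'pics/ov{n}.png')
s=sensors.state(); p,Rm=cur(); print(s['time_s'],s['ft_force'].round(1),s['wrist_torque'].round(2),s['width'],p)
h=np.array([.5639,.025]); a=np.radians(-5.6); d=np.array([np.cos(a),np.sin(a)]); l=np.array([-d[1],d[0]])
e=p[:2]-h; print('along',e@d*1e3,'lat',e@l*1e3,'yaw',np.degrees(np.arctan2(Rm[1,1],Rm[0,1])),'tilt',np.degrees(Rm[:2,0]))
E
python3 st.py 6
```

```text
11.55 [ 0.9 -0.8  6.1] [ 0.04 -0.01 -0.03] 0.034073300799936486 [0.54241359 0.02740176 0.18606878]
along -21.618236003708855 lat 0.2935871658131703 yaw -95.5854411285675 tilt [-0.01414169  0.02682279]
```

View pics/ov6.png

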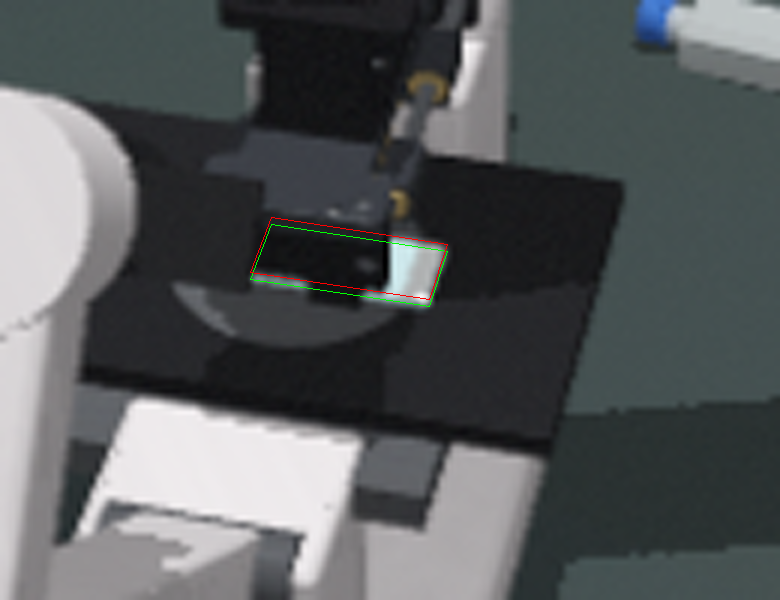

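The chamber still tracks the expected outline, with the near end at about (438,270) in the crop. It has 21.6 mm left to go.

Request:
{"method": "arm_command", "body": {
  "targets": [0, 0, -0.3, 0, 0, 0, 0, 0, 0, -0.2, 0, 0, 0, 0, 0, 0, -0.2, 0, 0, 0, 0, 0, 0, -0.2, 0, 0, 0, 0]
}}

```text
time_s: 12.05
eef_pos: [0.5505, 0.0267, 0.1861]
orientation: [0.034, -0.706, 0.034, 0.707]
ft_force: [-4.2, -0.4, 8.7]
width: 0.0338
```

Request:
{"method": "arm_command", "body": {
  "targets": [0, 0, -0.2, 0, 0, 0, 0, 0, 0, -0.2, 0, 0, 0, 0, 0, 0, -0.2, 0, 0, 0, 0]
}}

```text
time_s: 12.42
eef_pos: [0.5565, 0.0261, 0.1861]
orientation: [0.034, -0.706, 0.034, 0.707]
ft_force: [-4.2, 0.3, 8.2]
width: 0.034
```

```bash
python3 st.py 7
```

```text
12.475 [-3.3  1.   8.3] [0.15 0.85 0.02] 0.034270366458070564 [0.55673465 0.02612775 0.1860723 ]
along -7.2412016639894965 lat 0.4231522771790779 yaw -95.57638676215252 tilt [-0.09676398  0.02589089]
```

View pics/ov7.png

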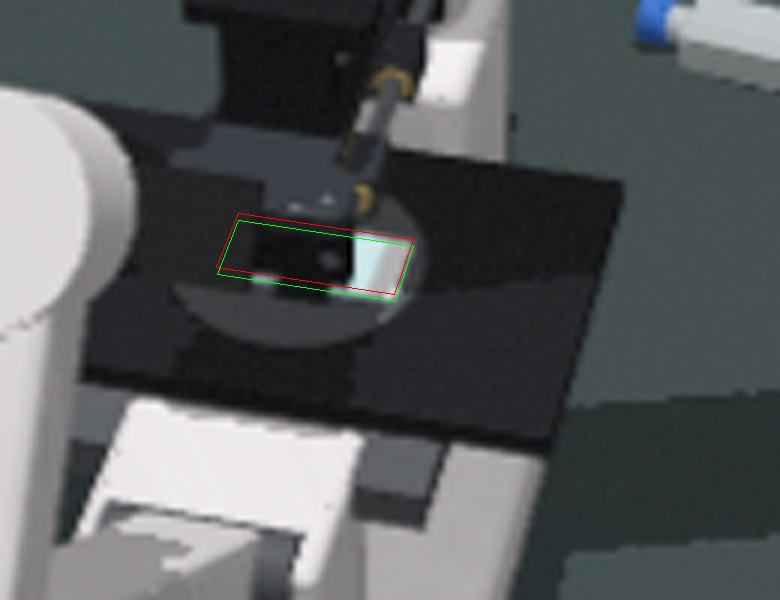

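The clip is engaged, with the drag up by about 4 N. The chamber hasn't slipped in the grip, so I'll do the last 7 mm.

Request:
{"method": "arm_command", "body": {
  "targets": [0, 0, -0.2, 0, 0, 0, 0, 0, 0, -0.2, 0, 0, 0, 0, 0, 0, -0.2, 0, 0, 0, 0, 0, 0, -0.1, 0, 0, 0, 0, 0, 0, 0, 0, 0, 0, 0]
}}

```text
time_s: 13.1
eef_pos: [0.5636, 0.0255, 0.1861]
orientation: [0.034, -0.706, 0.034, 0.707]
ft_force: [-3.2, -0.0, 8.0]
width: 0.0338
```

```bash
python3 st.py 8; python3 - <<'E'
from plan import *
cv2.imwrite('pics/top8.png',optics.get_image('top'))
for n in('side','top'):
  for l in('chamber_centre','clip','light_hole'): print(n,l,spot(n,l,1))
E
```

```text
13.15 [-2.6 -0.2  7.8] [0.11 0.9  0.07] 0.033874118035997755 [0.56360255 0.02543615 0.18606746]
along -0.33859464679839363 lat 0.4050435480442664 yaw -95.57476894417024 tilt [-0.09055856  0.02433164]
side chamber_centre []
side clip []
side light_hole [(0.92, array([0.5652, 0.1772, 0.1845]))]
top chamber_centre []
top clip []
top light_hole [(0.81, array([0.5691, 0.1481, 0.3339]))]
```

View pics/ov8.png

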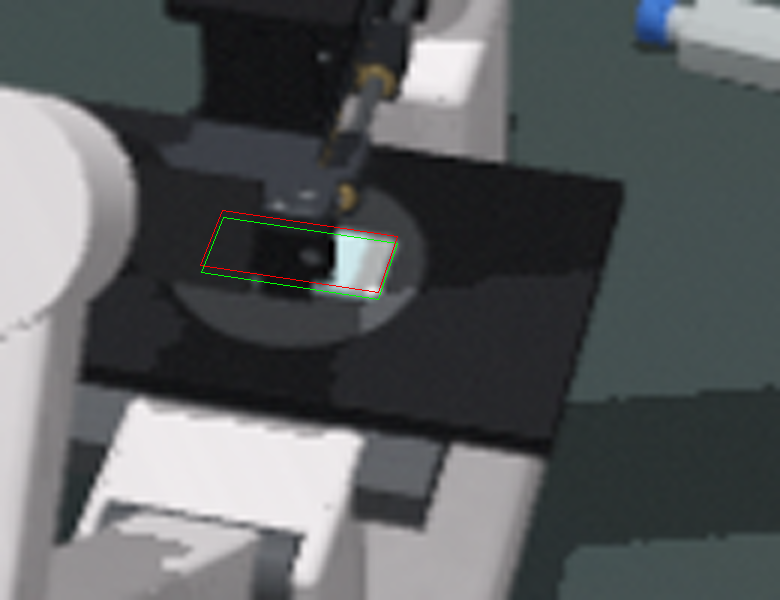

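View pics/top8.png

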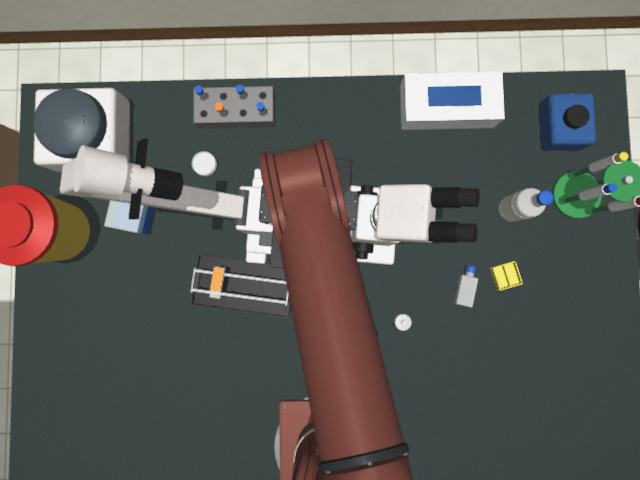

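View pics/side8.png

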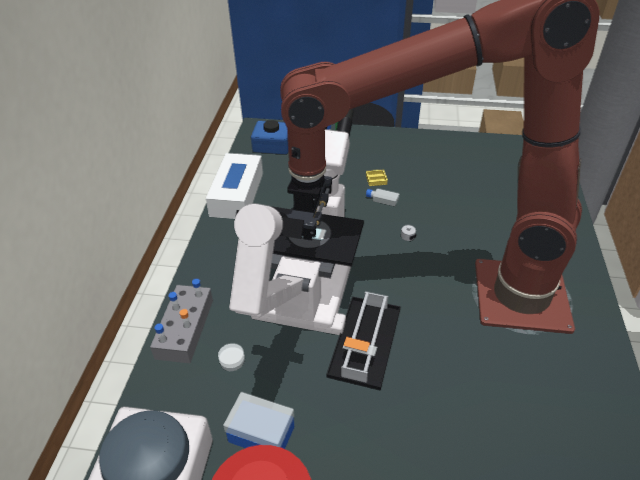

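```bash
python3 -c "
from plant import sign_off
print(sign_off())"
```

```text
the job is handed in; nothing more can be done
None
```

The chamber is in under the clip, still gripped, flat on the stage and with its middle over the light hole. The job was handed in at about 13.5 s.

I took it off the rods by its long edges and set it down level 55 mm in front of the hole. It touched the stage at the expected height, with 5–8 N downward. I then slid it 55 mm straight along the clip.

**Position:** the gripper stands 0.3 mm short of the hole and 0.4 mm to one side, and its direction matches the clip's to about 0.1° against my measured clip angle. In the side picture, the end of the chamber that shows lies within 1–2 mm of the expected outline, so it has not slipped in the grip.

**Forces:** the drag and the moment at the wrist rose when the clip came on, and the drag levelled off at about 3–4 N. The push back along the slide read 4.2 N at most. The jaws read 34 mm on the 35 mm chamber.

**Other things on the bench:** in the last pictures nothing else appears to have moved.

**Not confirmed:** the gripper and wrist hid the clip and the light hole, so I could not see the clip lifted onto the glass. It rests on the force change and the position. The networks did not find the chamber or clip in the last pictures, and the light hole positions they gave were plainly wrong: 0.12–0.15 m off to the side. I used the hole position measured at the start instead, where the top and side cameras agreed to about 1 mm.

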